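# Turn the swatch leaf and lay the stone to the green samples

### The arm

A 7-joint arm with a two-finger parallel gripper is mounted at the origin on a cart in front of the work surface, level with it; the furniture and walls round the work are solid. World frame = base frame: x ahead of the robot, y to its left, z up, the work surface at z = 0. Lengths are in m, angles in rad, forces in N, time in s.
With the tool pointing down it reaches from about 0.35 to 0.9 m from the base axis. Payload 19.9 kg.
Tool frame: the origin (TCP) lies at the very end of the fingers, on their centre line; the grasp point (between the pads) lies 19 mm behind it; z points along the fingers, y is the line along which they close (so a half turn about z gives the same grasp; the last joint's range is limited). The gripper opens to 94 mm and grips with 3 to 60 N. Pads are 16 mm wide; open, the fingers measure 119 mm over their backs; the gripper's body (75 mm by 177 mm) begins 78 mm behind the grasp point.
Start: joints at [1.206, 0.417, -0.01, 1.614, 0.005, 1.111, -0.053], TCP at [0.198, -0.593, 0.205] pointing down, gripper open.
Joint ranges: [-2.81, 2.81], [-0.39, 2.02], [-1.27, 1.25], [0.06, 2.57], [-1.19, 4.33], [0.19, 2], [-2.82, 2.82]. Speed limits (rad/s): [1.89, 1.89, 2.39, 2.39, 3.01, 3.01, 3.01].

### API

Orientations are given as [roll, pitch, yaw] about the fixed x, y, z axes, in that order (R = Rz(yaw) Ry(pitch) Rx(roll)).
In Python, from station import bot, imaging, workorder gives the robot as it stands. The module is installed in compiled form; this text tells all that it offers.
- The arm moves only by the tool servo_tool, never from a script. Its argument "steps" is a list of rows, each a list of 3 entries, a list of its own where there are three numbers: the closure in counts, from 0 (fully open) to 255 (shut), then the shift along the world's x, y, z in cm, then the turn, a rotation vector about the world's x, y, z in degrees. In form: [[grip, [dx, dy, dz], [ax, ay, az]], ...]. A call has 1 to 5 rows; each row is the pose to reach, as a shift and turn from the pose commanded when the call began; what a row does not reach only later rows make up. A row lasts 1/10 s, in which the tool goes at most 50 mm and 8.59 degrees, less where a joint would pass 70% of its speed; a pose out of reach is approached as far as the arm can. A call with a gripper value outside its range is refused whole. The fingers move at their own pace and stop on an object; the grip force is fixed at half the most. Time passes only in rows, so rows that repeat a pose let the fingers close. It gives the time, the measured TCP pose, the force, the opening and the grip force at its end, in the units of the state.
- bot.observe(): the state, without advancing time (a new reading comes with each control period).
- imaging.grab_frame(name): name is "side" or "top"; returns the picture (420x560x3 uint8, blue, green, red); there is no depth.
- imaging.calibration(name): a dict with "mtx" (3x3 intrinsics, pixels), "extrinsics" (4x4, takes a point from camera to world coordinates). Camera axes: x right, y down, z forward; pixel columns grow to the right and rows downward; lengths in m; the calibration is good to about 2 mm. A picture is of the moment at which its call begins. calibration takes no time and is no camera call.
- workorder.job_done(): hands the job in; it is judged then, once.
The state is a dict: "clock": time; "joints": joint angles; "joint_vel": joint speeds; "joint_efforts": joint torques, N m; "ee_pos": TCP position; "orientation": TCP orientation; "contact_force": force on the tool from outside, world axes, zero at the start; "torque": the same for the moment, N m; "finger_gap": finger opening in m; "finger_force": force on a finger pad.
Only numpy, scipy, OpenCV 4.12 (cv2) and the standard library are available. Lean on these libraries where they do the work, as an engineer would, in place of code of your own. Each camera call takes 0.05 s, during which the arm holds its last target. There are 200 camera calls.

### The job

The green stone matches none of the red samples on the open page of the swatch binder. Take the leaf with the red index tab, turn it over across the binder's rings and lay it down gently, without letting it fall, so that it lies flat on the left-hand leaves and shows its green samples. Then stand the green stone upright inside the empty square on that page, and leave the other stones where they are.

Things in the scene. Friction and masses are not known exactly. Their poses are not given: they have to be found in the camera images.
- binder: Dark blue ring binder, open flat, fixed; 176 mm along the spine (its x axis, away from the robot), 316 mm across, covers 3 mm thick. y axis to the left-hand leaves. Origin: middle of the spine, on the table. Each side has a fixed stack of leaves, 15 to 122 mm from the spine line, 150 mm along it, top 27 mm up. Low fixed yellow and blue tabs reach 136 mm, centred 55 mm either side of the middle.
- binder_ring_axis (a point): Middle of the axis of the two round steel rings, above the spine, 30 mm over the table; the axis runs along the binder's x. The rings stand 40 mm either side of this point; wire 4 mm thick, ring radius 26 mm to the middle of the wire, tops 58 mm up. When the leaf is raised steeply its holes slip down round the rings, so that the tab sinks some 10 mm towards the axis, unless the leaf is drawn outward until the rings hold it.
- leaf: Loose stiff leaf, board 150 (along the spine) x 110 x 4 mm, about 0.14 kg, origin in its middle, 70 mm from the ring axis. Two 9 mm holes ride on the rings with some 2 mm of play, so it swings about the ring axis; nothing holds it up and past upright it falls over. Starts flat on the right-hand stack, red samples up. Axes as the binder's then: y from tab to rings, z out of the red face.
- leaf_centre (a point): Middle of the leaf, half-way through its thickness: 29 mm above the table when it lies flat on either stack, 70 mm from the spine line.
- leaf_tab (a point): Middle of the leaf's red index tab (white label): 40 mm along the spine, 8 mm thick, sticking out 20 mm past the leaf's free edge. This point is 134 mm from the ring axis; the tab's outer edge lies 11 mm farther out. With the leaf flat on either stack, this point is 29 mm above the table and the tab overhangs the stack, with 22 mm free between its underside and the cover below.
- leaf_field (a point): Middle of the empty white square (38 mm, in a thin dark frame) on the leaf's green face, 22 mm from the leaf's middle towards the tab. Faces down at the start; once the leaf is turned it lies 31 mm above the table, 92 mm left of the spine line.
- green_stone_centre (a point): Middle (29.5 mm above its foot) of the grey-green seal stone: 18 x 18 mm in plan, 59 mm tall, square up to 48 mm with a round knob above. x and y axes are square to its sides, z up. It starts standing on the table; the three stones may change places.
- green_stone: The same grey-green stone; origin at the centre of its foot.
- red_stone_centre (a point): Middle (21 mm up) of the red-brown seal stone, a standing block 22 x 22 x 42 mm; a bystander.
- beige_stone_centre (a point): Middle (28 mm up) of the cream seal stone with a round knob, 19 x 19 x 56 mm; a bystander.
Things that resemble listed ones, but are neither listed nor needed, are in the scene too. Leave any blue or yellow look-alike of the green_stone alone.

How it is judged:
By the outcome, as a careful person would: the job done as asked, in the order asked, and still so for the second after the job is handed in, with the robot touching nothing.
It also fails if it takes over 64 s, if anything falls off the work surface, if the arm or the gripper's body presses on something with over 40 N, if the wrist force passes 120 N, or if a joint passes its speed limit or range.

## Working session

There is one attempt and no reset: what is moved stays moved. The work goes in short steps, Python scripts to look and compute and a tool call to move; the robot and the scene stay as the last step left them, time stands still between calls to the robot, and variables do not carry over. Pictures are saved under pics/ and viewed, at most 10 in all, crops included, and the job is handed in when it is done.

Besides the shell and the picture viewer there is one more tool, called after "Emit:" as name([rows], argument=value, ...), one row to a line, values as JSON. servo_tool: Moves the arm, as the interface text tells. Its arguments: {"type":"object","properties":{"steps":{"type":"array"}},"required":["steps"]}

```bash
mkdir -p pics; python3 - <<'E'
from station import bot, imaging
import cv2,numpy as np
for n in("top","side"):
    cv2.imwrite(f"pics/{n}0.png",cv2.resize(imaging.grab_frame(n),(800,600),interpolation=cv2.INTER_CUBIC))
    c=imaging.calibration(n);print(n,np.round(c["mtx"],2).tolist(),np.round(c["extrinsics"],4).tolist())
s=bot.observe();print(s)
E
```

```text
top [[437.77, 0.0, 284.06], [0.0, 437.77, 216.99], [0.0, 0.0, 1.0]] [[0.0909, -0.9756, 0.1998, 0.2642], [-0.9959, -0.0891, 0.018, 0.0159], [0.0003, -0.2006, -0.9797, 1.0033], [0.0, 0.0, 0.0, 1.0]]
side [[415.69, 0.0, 278.41], [0.0, 415.69, 213.64], [0.0, 0.0, 1.0]] [[-0.9212, -0.1899, 0.3397, 0.1497], [-0.389, 0.4243, -0.8177, 0.795], [0.0111, -0.8854, -0.4648, 0.4725], [0.0, 0.0, 0.0, 1.0]]
{'clock': 0.1, 'joints': array([ 1.20651112,  0.41788053, -0.0103045 ,  1.61410865,  0.00468559,
        1.11069986, -0.05301145]), 'joint_vel': array([-0.00021094, -0.00267119,  0.0020032 , -0.00291907,  0.00096375,
        0.00020544,  0.00010593]), 'joint_efforts': array([ 1.34893122e-03, -8.52582335e+01,  6.39724676e-01, -4.26689065e+01,
       -4.89392888e-02,  1.63766707e-02,  2.30820666e-05]), 'ee_pos': array([ 0.19814316, -0.59240429,  0.20491114]), 'orientation': array([-3.14052257e+00,  7.11445083e-05,  3.22776726e-01]), 'contact_force': array([-0.15998657,  0.06754168, -0.72010534]), 'torque': array([0.01624783, 0.00405359, 0.01377629]), 'finger_force': 0.0, 'finger_gap': 0.09418553851418829}
```

View pics/top0.png

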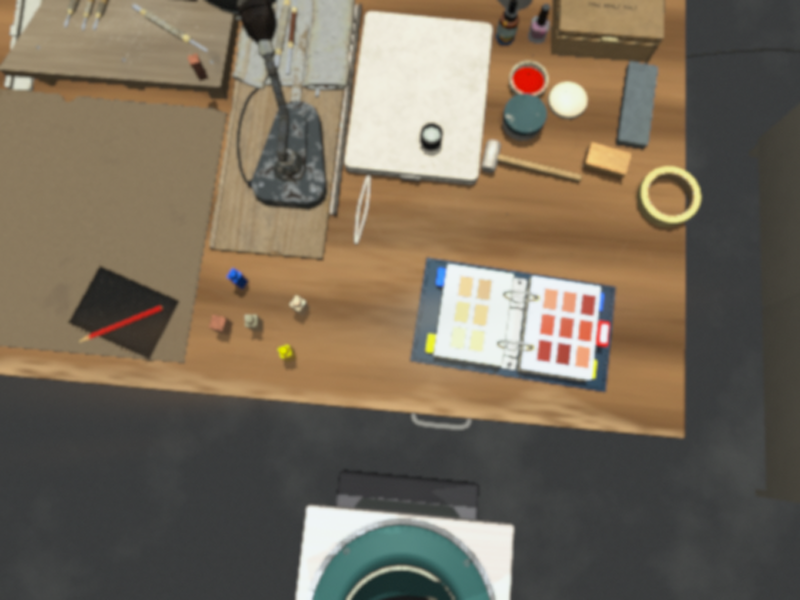

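View pics/side0.png

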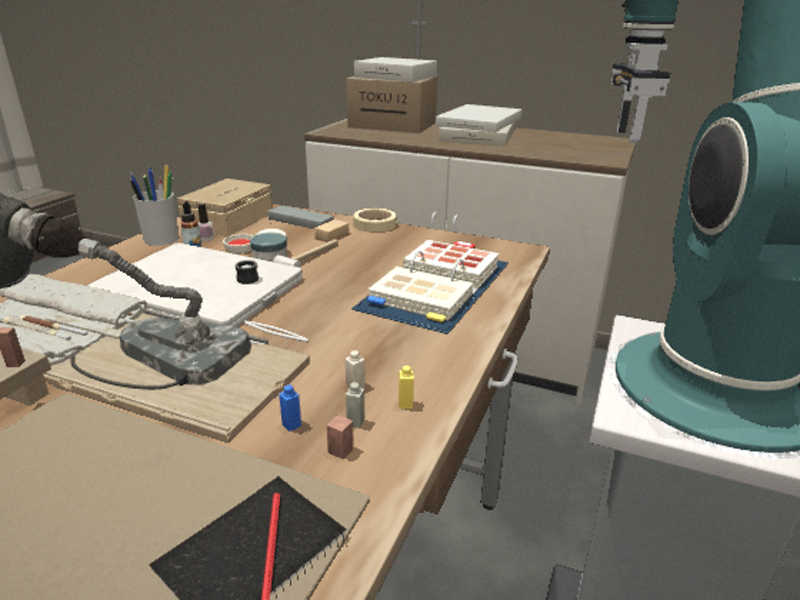

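The top view shows the binder with covers at (411–615, 258–390) and the red tab at (603,333). Stone candidates are red-brown (220,323), grey-green (252,321), cream (298,303), blue (237,278) and yellow (285,352). The grey-green one with a knob fits, and it appears at (355,405) in the side view. I'll confirm it in one enlarged crop.

```bash
cat >h.py <<'E'
from station import bot, imaging
import cv2,numpy as np
def ray(n,u,v,z):
    c=imaging.calibration(n);E=np.array(c["extrinsics"]);d=E[:3,:3]@np.linalg.inv(c["mtx"])@[u,v,1]
    o=E[:3,3];return (o+d*(z-o[2])/d[2])
def proj(n,p):
    c=imaging.calibration(n);E=np.linalg.inv(np.array(c["extrinsics"]));q=c["mtx"]@(E[:3,:3]@np.array(p)+E[:3,3]);return q[:2]/q[2]
E
python3 - <<'E'
from h import *
f=imaging.grab_frame("top");g=imaging.grab_frame("side")
r=lambda im,x,y,w,h:cv2.resize(im[y:y+h,x:x+w],None,fx=5,fy=5,interpolation=cv2.INTER_CUBIC)
# binder top crop x280..440 y175..280 ; stones top x140..220 y185..255; side stones x190..300,y240..325
a=cv2.resize(f[175:280,280:440],(800,525),interpolation=cv2.INTER_CUBIC)
cv2.imwrite("pics/b.png",a)
b=np.zeros((600,800,3),np.uint8)
b[:350,:400]=r(f,140,185,80,70)
s=r(g,215,240,80,85);b[:425,400:]=s
cv2.imwrite("pics/s.png",b)
E
```

```text
(no output)
```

View pics/b.png

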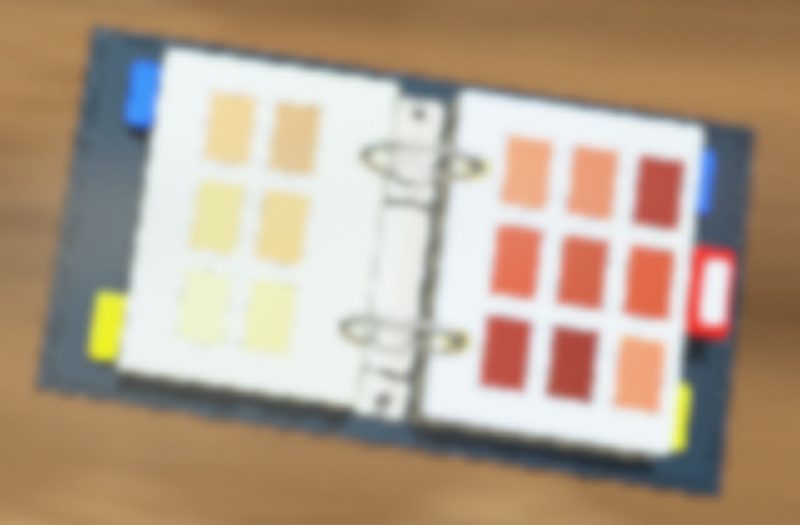

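View pics/s.png

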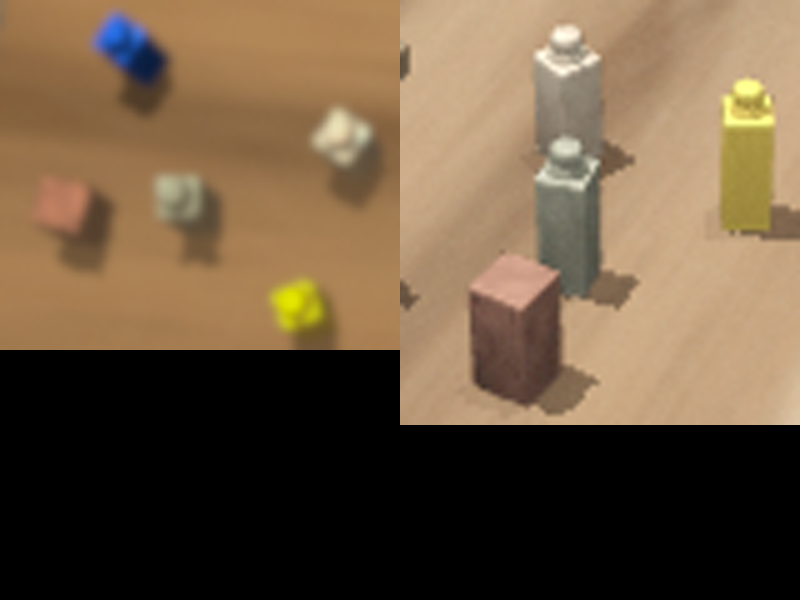

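The crops confirm it. The grey-green knobbed stone is at top crop (180,200) and side crop (568,190). Binder cover corners in the crop are (95,28), (755,128), (720,495), (38,390), and the tab is at (712,292).

```bash
python3 - <<'E'
from h import *
T=lambda x,y:((x+.5)/5-.5+280,(y+.5)/5-.5+175)
C=[ray("top",*T(*p),.003) for p in[(95,28),(755,128),(720,495),(38,390)]]
C=np.array(C);print(np.round(C,4).tolist());m=C.mean(0);print("binder mid",m.round(4))
y=(C[0]+C[3]-C[1]-C[2]);print("yaw",np.degrees(np.arctan2(-y[0],y[1])),np.linalg.norm(y)/2)
x=(C[0]+C[1]-C[2]-C[3]);print("yawx",np.degrees(np.arctan2(x[1],x[0])),np.linalg.norm(x)/2)
L=np.array([ray("top",*T(*p),.031) for p in[(463,92),(703,127),(668,453),(422,420)]])
print("leaf",L.round(4).tolist(),L.mean(0).round(4))
x=L[0]+L[1]-L[2]-L[3];print("leaf yaw",np.degrees(np.arctan2(x[1],x[0])),np.linalg.norm(x)/2)
print("tab",ray("top",*T(712,292),.033).round(4))
t=lambda x,y:((x+.5)/5-.5+140,(y+.5)/5-.5+185)
print("green top face", [ray("top",*t(*p),.048).round(4).tolist() for p in[(155,177),(198,173),(205,215),(160,220),(180,187)]], ray("top",*t(180,185),.059).round(4))
S=lambda x,y:((x-400+.5)/5-.5+215,(y+.5)/5-.5+240)
Q=np.array([ray("side",*S(*p),.048) for p in[(537,178),(583,188),(600,158),(556,148)]]);print("side sq",Q.round(4).tolist(),Q.mean(0).round(4))
print("side foot",[ray("side",*S(*p),0).round(4).tolist() for p in[(582,296),(598,280),(540,278)]], "knob",ray("side",*S(566,143),.059).round(4))
print("beige",ray("top",*t(343,130),.045).round(4),"red",ray("top",*t(62,205),.042).round(4),"yel",ray("top",*t(297,300),.045).round(4),"blue",ray("top",*t(122,40),.045).round(4))
E
```

```text
[[0.5601, 0.008, 0.003], [0.5397, -0.3052, 0.003], [0.3663, -0.2935, 0.003], [0.3858, 0.0195, 0.003]]
binder mid [ 0.463  -0.1428  0.003 ]
yaw -3.651526766394576 0.31369732116106064
yawx -3.8218661000464875 0.17422112722106173
leaf [[0.5368, -0.1624, 0.031], [0.5303, -0.2725, 0.031], [0.3799, -0.2614, 0.031], [0.3846, -0.1519, 0.031]] [ 0.4579 -0.2121  0.031 ]
leaf yaw -4.103036197691464 0.15167868993112865
tab [ 0.4537 -0.2782  0.033 ]
green top face [[0.4293, 0.2841, 0.048], [0.4328, 0.2653, 0.048], [0.4143, 0.2596, 0.048], [0.4102, 0.2791, 0.048], [0.4258, 0.2724, 0.048]] [0.4248 0.2695 0.059 ]
side sq [[0.4287, 0.2824, 0.048], [0.4118, 0.2812, 0.048], [0.4141, 0.2632, 0.048], [0.4307, 0.2641, 0.048]] [0.4213 0.2727 0.048 ]
side foot [[0.4138, 0.28, 0.0], [0.4125, 0.2698, 0.0], [0.4318, 0.2771, 0.0]] knob [0.4217 0.2738 0.059 ]
beige [0.4587 0.2041 0.045 ] red [0.4139 0.3253 0.042 ] yel [0.3807 0.2147 0.045 ] blue [0.491  0.3088 0.045 ]
```

Emit:
servo_tool([
  [60,[5,6,3],[0,0,8]],
  [80,[10,12,3],[0,0,16]],
  [100,[14,16,3],[0,0,24]],
  [105,[18,20,3],[0,0,32]],
  [105,[20,24,3],[0,0,38]],
])

```text
clock: 0.7
ee_pos: [0.3595, -0.4041, 0.2344]
orientation: [3.141, 0.0, 0.992]
contact_force: [1.2, -0.9, 0.5]
finger_gap: 0.0577
finger_force: 0.0
```

Emit:
servo_tool([
  [105,[5,6,0],[0,0,8]],
  [105,[5.6,7,0],[0,0,16]],
  [105,[5.6,7,0],[0,0,24]],
  [105,[5.6,7,0],[0,0,29.7]],
  [105,[5.6,7,0],[0,0,29.7]],
])

```text
clock: 1.2
ee_pos: [0.4142, -0.3355, 0.2341]
orientation: [-3.141, -0.0, 1.507]
contact_force: [-0.3, -0.3, -0.4]
finger_gap: 0.0552
finger_force: 0.0
```

Emit:
servo_tool([
  [105,[0,0,0],[8,-0.5,0]],
  [105,[0,0,0],[16,-1,0]],
  [105,[0,0,0],[24,-1.6,0]],
  [105,[0,0,0],[32,-2.1,0]],
  [105,[0,0,0],[40,-2.6,0]],
])

```text
clock: 1.7
ee_pos: [0.4141, -0.3366, 0.2346]
orientation: [-3.139, -0.704, 1.499]
contact_force: [-0.1, 1.4, 1.3]
finger_gap: 0.0552
finger_force: 0.0
```

```bash
python3 -c "
from h import *
s=bot.observe();[print(k,np.round(s[k],3)) for k in ('clock','joints','ee_pos','orientation','contact_force','finger_gap')]"
```

```text
clock 1.7
joints [ 1.153  0.591 -0.373  1.494 -0.305  1.581  0.791]
ee_pos [ 0.414 -0.337  0.235]
orientation [-3.139 -0.704  1.499]
contact_force [-0.118  1.382  1.317]
finger_gap 0.055
```

Emit:
servo_tool([
  [105,[2,1.5,-4],[0,0,0]],
  [105,[3.8,2.5,-8],[0,0,0]],
  [105,[3.8,2.8,-12],[0,0,0]],
  [105,[3.8,2.8,-16],[0,0,0]],
  [105,[3.8,2.8,-17.3],[0,0,0]],
])

```text
clock: 2.2
ee_pos: [0.4507, -0.3066, 0.0577]
orientation: [-3.133, -0.703, 1.497]
contact_force: [-1.4, -0.5, -0.7]
finger_gap: 0.0551
finger_force: 0.0
```

```bash
python3 - <<'E'
from h import *
s=bot.observe();print(s["ee_pos"].round(4),s["orientation"].round(3),s["contact_force"].round(1))
f=imaging.grab_frame("top");g=imaging.grab_frame("side")
b=np.zeros((600,800,3),np.uint8)
b[:,:400]=cv2.resize(f[170:290,360:440],(400,600),interpolation=cv2.INTER_CUBIC)
b[:,400:]=cv2.resize(g[140:230,300:360],(400,600),interpolation=cv2.INTER_CUBIC)
cv2.imwrite("pics/hover.png",b)
E
```

```text
[ 0.4507 -0.3066  0.0577] [-3.133 -0.703  1.497] [-1.4 -0.5 -0.7]
```

View pics/hover.png

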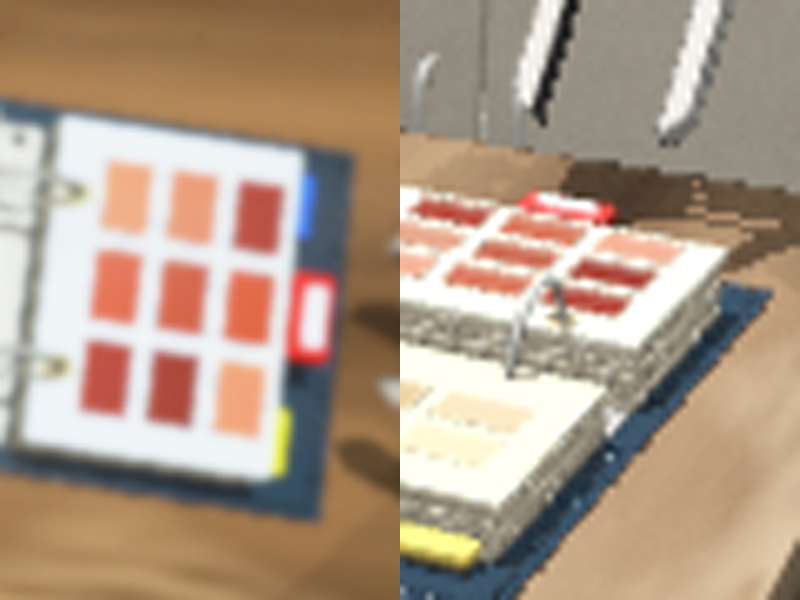

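The fingertips show at top crop (395,245) and (385,390), with the tab centre at (313,318). I'll check them against the projected TCP.

```bash
python3 - <<'E'
from h import *
s=bot.observe();p=s["ee_pos"];print(p,s["clock"],s["joint_vel"].round(2))
for sg in(-1,1):
    q=p+sg*.0275*np.array([.998,-.07,0]);print(proj("top",q).round(1),proj("side",q).round(1))
print("tab",proj("top",[.454,-.277,.033]).round(1),proj("side",[.454,-.277,.033]).round(1))
print("from top",ray("top",438,233.6,.0577),"tab",ray("top",422.2,233.2,.033))
print("side tab",ray("side",300+(570-400)*.15,140+209*.15,.033))
E
```

```text
[ 0.45154039 -0.30735615  0.06017737] 2.3 [ 0.   -0.05 -0.02 -0.03 -0.01  0.03  0.  ]
[438.1 245.5] [338.3 159.6]
[440.3 220.9] [320.3 156.4]
tab [421.5 232.8] [324.7 170.3]
from top [ 0.45076064 -0.30557692  0.0577    ] tab [ 0.45331827 -0.27861904  0.033     ]
side tab [ 0.44945121 -0.26995891  0.033     ]
```

Emit:
servo_tool([
  [105,[0.1,1,-1.2],[0,0,0]],
  [105,[0.1,2,-2.4],[0,0,0]],
  [105,[0.2,3.1,-3.75],[0,0,0]],
  [105,[0.2,3.1,-3.75],[0,0,0]],
  [105,[0.2,3.1,-3.75],[0,0,0]],
])

```text
clock: 2.8
ee_pos: [0.4548, -0.2778, 0.0253]
orientation: [-3.142, -0.698, 1.504]
contact_force: [-0.2, -0.1, 0.3]
finger_gap: 0.0556
finger_force: 0.0
```

Emit:
servo_tool([
  [160,[0,0,0],[0,0,0]],
  [180,[0,0,0],[0,0,0]],
  [200,[0,0,0],[0,0,0]],
  [200,[0,0,0],[0,0,0]],
])

```text
clock: 3.2
ee_pos: [0.4544, -0.2774, 0.0241]
orientation: [-3.141, -0.699, 1.504]
contact_force: [-0.9, -4.2, 6.2]
finger_gap: 0.0396
finger_force: 30.0
```

```bash
python3 - <<'E'
from h import *
def tcp(th):
    t=np.radians(th);ta=np.radians(40*(1-th/90));r=.139
    y=-r*np.cos(t)+.007*np.sin(ta);z=.030+r*np.sin(t)-.007*np.cos(ta)
    return np.array([.0654*y,.998*y,z])*100
for a in range(0,180,20):
    for k in range(1,6):print(a+4*k,(tcp(a+4*k)-tcp(a)).round(2).tolist(),round(-4*k*40/90,2))
E
```

```text
4 [0.0, 0.02, 0.96] -1.78
8 [0.01, 0.1, 1.91] -3.56
12 [0.02, 0.25, 2.85] -5.33
16 [0.03, 0.47, 3.78] -7.11
20 [0.05, 0.75, 4.69] -8.89
24 [0.02, 0.34, 0.89] -1.78
28 [0.05, 0.75, 1.75] -3.56
32 [0.08, 1.21, 2.58] -5.33
36 [0.11, 1.74, 3.38] -7.11
40 [0.15, 2.31, 4.13] -8.89
44 [0.04, 0.63, 0.71] -1.78
48 [0.09, 1.3, 1.38] -3.56
52 [0.13, 2.02, 2.0] -5.33
56 [0.18, 2.79, 2.56] -7.11
60 [0.24, 3.59, 3.07] -8.89
64 [0.05, 0.83, 0.45] -1.78
68 [0.11, 1.7, 0.84] -3.56
72 [0.17, 2.59, 1.17] -5.33
76 [0.23, 3.49, 1.43] -7.11
80 [0.29, 4.42, 1.63] -8.89
84 [0.06, 0.94, 0.13] -1.78
88 [0.12, 1.88, 0.2] -3.56
92 [0.19, 2.83, 0.2] -5.33
96 [0.25, 3.77, 0.13] -7.11
100 [0.31, 4.71, 0.0] -8.89
104 [0.06, 0.93, -0.2] -1.78
108 [0.12, 1.83, -0.46] -3.56
112 [0.18, 2.72, -0.79] -5.33
116 [0.24, 3.59, -1.18] -7.11
120 [0.29, 4.42, -1.63] -8.89
124 [0.05, 0.8, -0.51] -1.78
128 [0.1, 1.56, -1.07] -3.56
132 [0.15, 2.28, -1.69] -5.33
136 [0.19, 2.96, -2.36] -7.11
140 [0.24, 3.59, -3.07] -8.89
144 [0.04, 0.58, -0.76] -1.78
148 [0.07, 1.1, -1.55] -3.56
152 [0.1, 1.56, -2.38] -5.33
156 [0.13, 1.97, -3.24] -7.11
160 [0.15, 2.31, -4.13] -8.89
164 [0.02, 0.28, -0.91] -1.78
168 [0.03, 0.5, -1.84] -3.56
172 [0.04, 0.65, -2.78] -5.33
176 [0.05, 0.73, -3.74] -7.11
180 [0.05, 0.75, -4.69] -8.89
```

Emit:
servo_tool([
  [200,[0,0.02,0.96],[-1.8,0.1,0]],
  [200,[0.01,0.1,1.91],[-3.6,0.2,0]],
  [200,[0.02,0.25,2.85],[-5.3,0.3,0]],
  [200,[0.03,0.47,3.78],[-7.1,0.45,0]],
  [200,[0.05,0.75,4.69],[-8.9,0.6,0]],
])

```text
clock: 3.7
ee_pos: [0.4545, -0.2693, 0.0708]
orientation: [-3.14, -0.542, 1.504]
contact_force: [-0.2, 0.8, -2.9]
finger_gap: 0.0393
finger_force: 30.0
```

Emit:
servo_tool([
  [200,[0.02,0.34,0.89],[-1.8,0.1,0]],
  [200,[0.05,0.75,1.75],[-3.6,0.2,0]],
  [200,[0.08,1.21,2.58],[-5.3,0.3,0]],
  [200,[0.11,1.74,3.38],[-7.1,0.45,0]],
  [200,[0.15,2.31,4.13],[-8.9,0.6,0]],
])

```text
clock: 4.2
ee_pos: [0.456, -0.2461, 0.1122]
orientation: [-3.14, -0.387, 1.504]
contact_force: [0.3, -0.4, -2.3]
finger_gap: 0.0396
finger_force: 30.0
```

```bash
python3 - <<'E'
from h import *
s=bot.observe();print(s["ee_pos"].round(4),s["contact_force"].round(1),s["torque"].round(2),s["joints"].round(2))
g=imaging.grab_frame("side")
cv2.imwrite("pics/lift.png",cv2.resize(g[110:250,230:390],(640,560),interpolation=cv2.INTER_CUBIC))
E
```

```text
[ 0.456  -0.2461  0.1122] [ 0.3 -0.4 -2.3] [-0.82 -0.04  0.03] [ 0.91  0.5  -0.35  1.81 -0.19  1.06  0.63]
```

View pics/lift.png

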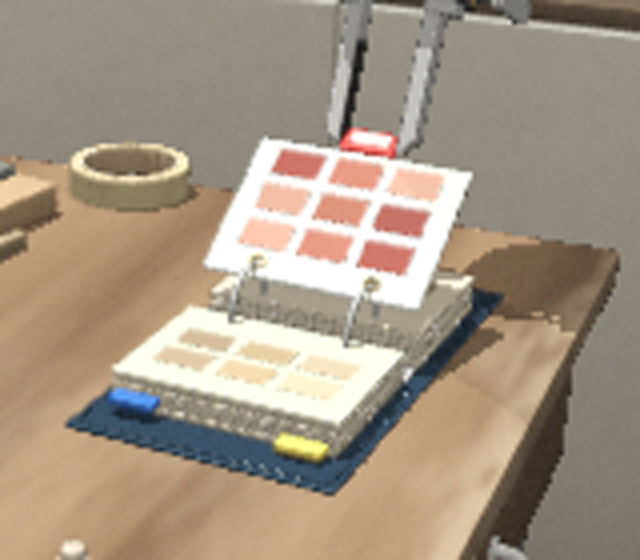

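The leaf is on its rings at about 40°, held by the tab at (368,143). Forces are small, so I'll continue over the top.

Emit:
servo_tool([
  [200,[0.04,0.63,0.71],[-1.8,0.1,0]],
  [200,[0.09,1.3,1.38],[-3.6,0.2,0]],
  [200,[0.13,2.02,2.0],[-5.3,0.3,0]],
  [200,[0.18,2.79,2.56],[-7.1,0.45,0]],
  [200,[0.24,3.59,3.07],[-8.9,0.6,0]],
])

```text
clock: 4.75
ee_pos: [0.4584, -0.2102, 0.1426]
orientation: [-3.14, -0.232, 1.503]
contact_force: [-0.1, -0.7, -2.8]
finger_gap: 0.0393
finger_force: 30.0
```

Emit:
servo_tool([
  [200,[0.05,0.83,0.45],[-1.8,0.1,0]],
  [200,[0.11,1.7,0.84],[-3.6,0.2,0]],
  [200,[0.17,2.59,1.17],[-5.3,0.3,0]],
  [200,[0.23,3.49,1.43],[-7.1,0.45,0]],
  [200,[0.29,4.42,1.63],[-8.9,0.6,0]],
])

```text
clock: 5.25
ee_pos: [0.4613, -0.166, 0.1588]
orientation: [-3.14, -0.076, 1.503]
contact_force: [-0.8, -1.2, -2.3]
finger_gap: 0.0393
finger_force: 30.0
```

Emit:
servo_tool([
  [200,[0.06,0.94,0.13],[-1.8,0.1,0]],
  [200,[0.12,1.88,0.2],[-3.6,0.2,0]],
  [200,[0.19,2.83,0.2],[-5.3,0.3,0]],
  [200,[0.25,3.77,0.13],[-7.1,0.45,0]],
  [200,[0.31,4.71,0],[-8.9,0.6,0]],
])

```text
clock: 5.75
ee_pos: [0.4645, -0.1189, 0.1588]
orientation: [-3.14, 0.08, 1.503]
contact_force: [-0.1, -1.5, -2.2]
finger_gap: 0.0392
finger_force: 30.0
```

Emit:
servo_tool([
  [200,[0.06,0.93,-0.2],[-1.8,0.1,0]],
  [200,[0.12,1.83,-0.46],[-3.6,0.2,0]],
  [200,[0.18,2.72,-0.79],[-5.3,0.3,0]],
  [200,[0.24,3.59,-1.18],[-7.1,0.45,0]],
  [200,[0.29,4.42,-1.63],[-8.9,0.6,0]],
])

```text
clock: 6.25
ee_pos: [0.4674, -0.0748, 0.1424]
orientation: [-3.139, 0.236, 1.503]
contact_force: [-1.3, -2.2, -0.6]
finger_gap: 0.0392
finger_force: 30.0
```

```bash
python3 - <<'E'
from h import *
s=bot.observe();print(s["ee_pos"].round(4),s["contact_force"].round(1),s["torque"].round(2),s["joints"].round(2))
g=imaging.grab_frame("side")
cv2.imwrite("pics/over.png",cv2.resize(g[110:250,230:390],(640,560),interpolation=cv2.INTER_CUBIC))
E
```

```text
[ 0.4674 -0.0748  0.1424] [-1.3 -2.2 -0.6] [-0.37 -0.06 -0.  ] [ 0.26  0.26 -0.38  2.04  0.41  0.94 -0.43]
```

View pics/over.png

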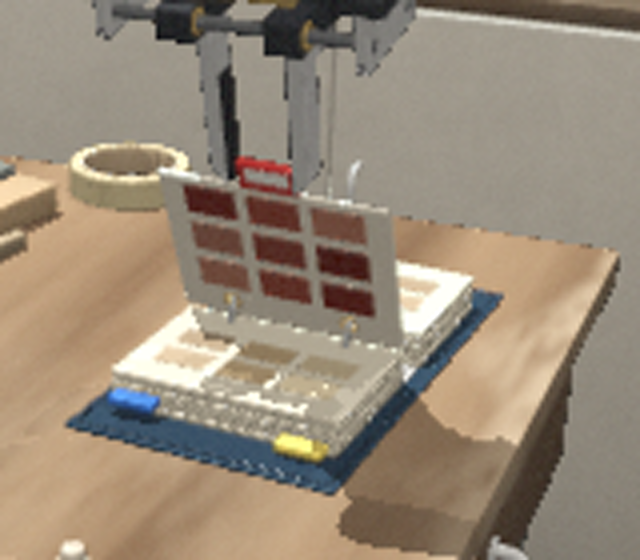

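The leaf is past upright at about 120°, with the tab at (265,175) still gripped. Next I'll lower it on the same arc, slowing at the end.

Emit:
servo_tool([
  [200,[0.05,0.8,-0.51],[-1.8,0.1,0]],
  [200,[0.1,1.56,-1.07],[-3.6,0.2,0]],
  [200,[0.15,2.28,-1.69],[-5.3,0.3,0]],
  [200,[0.19,2.96,-2.36],[-7.1,0.45,0]],
  [200,[0.24,3.59,-3.07],[-8.9,0.6,0]],
])

```text
clock: 6.8
ee_pos: [0.4705, -0.0383, 0.112]
orientation: [-3.14, 0.39, 1.504]
contact_force: [0.0, 2.5, 5.3]
finger_gap: 0.0391
finger_force: 30.0
```

Emit:
servo_tool([
  [200,[0.04,0.58,-0.76],[-1.8,0.1,0]],
  [200,[0.07,1.1,-1.55],[-3.6,0.2,0]],
  [200,[0.1,1.56,-2.38],[-5.3,0.3,0]],
  [200,[0.13,1.97,-3.24],[-7.1,0.45,0]],
  [200,[0.15,2.31,-4.13],[-8.9,0.6,0]],
])

```text
clock: 7.3
ee_pos: [0.4718, -0.0149, 0.0704]
orientation: [-3.14, 0.545, 1.504]
contact_force: [0.2, 4.9, 4.1]
finger_gap: 0.0395
finger_force: 30.0
```

```bash
python3 - <<'E'
from h import *
s=bot.observe();print(s["ee_pos"].round(4),s["orientation"].round(3),s["contact_force"].round(1),s["torque"].round(2),s["joints"].round(2))
E
```

```text
[ 0.4718 -0.0149  0.0704] [-3.14   0.545  1.504] [0.2 4.9 4.1] [ 0.91 -0.11 -0.03] [-0.09  0.5  -0.34  2.02  0.74  1.07 -0.99]
```

Emit:
servo_tool([
  [200,[0.01,0.15,-0.46],[-0.9,0.05,0]],
  [200,[0.02,0.28,-0.91],[-1.8,0.1,0]],
  [200,[0.03,0.4,-1.38],[-2.7,0.2,0]],
  [200,[0.03,0.5,-1.84],[-3.6,0.2,0]],
  [200,[0.04,0.6,-2.31],[-4.4,0.3,0]],
])

```text
clock: 7.8
ee_pos: [0.472, -0.0094, 0.0474]
orientation: [-3.139, 0.622, 1.504]
contact_force: [0.2, 4.4, 3.4]
finger_gap: 0.0398
finger_force: 30.0
```

Emit:
servo_tool([
  [200,[0,0.08,-0.47],[-0.9,0.05,0]],
  [200,[0.01,0.13,-0.95],[-1.8,0.1,0]],
  [200,[0.01,0.15,-1.43],[-2.7,0.2,0]],
  [200,[0.01,0.16,-1.9],[-3.6,0.2,0]],
])

```text
clock: 8.2
ee_pos: [0.472, -0.0081, 0.0281]
orientation: [-3.141, 0.687, 1.503]
contact_force: [0.5, 4.7, 1.6]
finger_gap: 0.0395
finger_force: 30.0
```

Emit:
servo_tool([
  [200,[0,0,-0.2],[-0.4,0,0]],
  [200,[0,0,-0.4],[-0.9,0,0]],
  [200,[0,0,-0.4],[-0.9,0,0]],
])

```text
clock: 8.5
ee_pos: [0.4717, -0.0081, 0.0242]
orientation: [-3.141, 0.702, 1.503]
contact_force: [-0.1, 3.9, 0.1]
finger_gap: 0.0399
finger_force: 30.0
```

```bash
python3 - <<'E'
from h import *
s=bot.observe();print(s["ee_pos"].round(4),s["orientation"].round(3),s["contact_force"].round(1),s["torque"].round(2),s["joints"].round(2))
g=imaging.grab_frame("side")
cv2.imwrite("pics/down.png",cv2.resize(g[110:250,230:390],(640,560),interpolation=cv2.INTER_CUBIC))
E
```

```text
[ 0.4717 -0.0081  0.0242] [-3.141  0.702  1.503] [-0.1  3.9  0.1] [ 1.11  0.02 -0.12] [-0.23  0.66 -0.29  1.99  0.85  1.15 -1.18]
```

View pics/down.png

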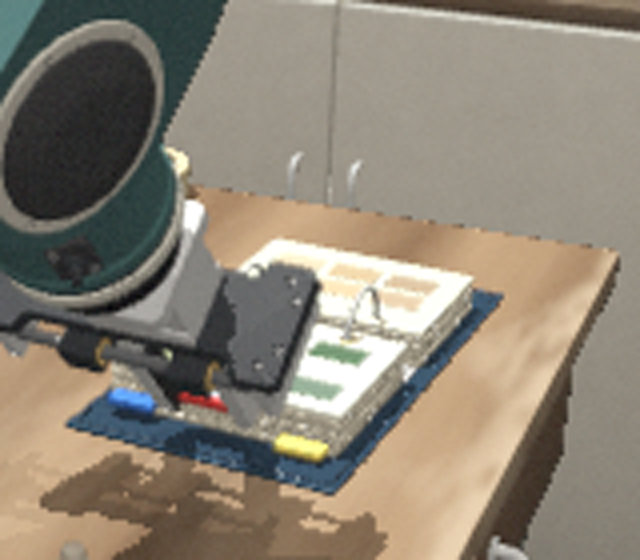

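Green samples are showing and the leaf is nearly flat, with the tab at (205,400). I'll press a little further until it makes contact, then release.

Emit:
servo_tool([
  [200,[0,0,-0.1],[0,0,0]],
  [200,[0,0,-0.2],[0,0,0]],
  [200,[0,0,-0.2],[0,0,0]],
])

```text
clock: 8.85
ee_pos: [0.4719, -0.0081, 0.0227]
orientation: [3.141, 0.701, 1.502]
contact_force: [-2.0, 5.8, 3.5]
finger_gap: 0.0397
finger_force: 30.0
```

Emit:
servo_tool([
  [185,[0,0,0],[0,0,0]],
  [150,[0,0,0],[0,0,0]],
  [105,[0,0,0],[0,0,0]],
  [105,[0,0,0],[0,0,0]],
])

```text
clock: 9.25
ee_pos: [0.4719, -0.0087, 0.0226]
orientation: [3.141, 0.702, 1.502]
contact_force: [-0.4, -0.4, -0.5]
finger_gap: 0.052
finger_force: 0.0
```

Emit:
servo_tool([
  [105,[0,1,1.2],[0,0,0]],
  [105,[0,3,3.6],[0,0,0]],
  [105,[0,6,7],[0,0,0]],
  [105,[0,8,11],[8,-0.5,0]],
  [105,[0,9,15],[16,-1,0]],
])

```text
clock: 9.75
ee_pos: [0.4717, 0.0859, 0.1744]
orientation: [-3.14, 0.416, 1.51]
contact_force: [2.4, -1.4, -0.1]
finger_gap: 0.0553
finger_force: 0.0
```

Emit:
servo_tool([
  [105,[-1,4,0],[8,-0.5,0]],
  [105,[-2,8,0],[16,-1,0]],
  [105,[-3,12,0],[24,-1.6,0]],
  [105,[-4,15,0],[24,-1.6,0]],
  [105,[-5,18,0],[24,-1.6,0]],
])

```text
clock: 10.25
ee_pos: [0.4215, 0.2625, 0.1737]
orientation: [-3.141, 0.001, 1.502]
contact_force: [-0.1, -0.5, 0.3]
finger_gap: 0.0555
finger_force: 0.0
```

```bash
python3 - <<'E'
from h import *
s=bot.observe();print(s["ee_pos"].round(4),s["orientation"].round(3),s["contact_force"].round(1),s["joints"].round(2))
f=imaging.grab_frame("top");g=imaging.grab_frame("side")
b=np.zeros((600,800,3),np.uint8)
b[:420,:560]=cv2.resize(f[175:280,280:420],(560,420),interpolation=cv2.INTER_CUBIC)
b[420:,:400]=cv2.resize(g[160:232,240:384],(400,200)[:1]+(180,),interpolation=cv2.INTER_CUBIC)
b[280:600,560:800]=cv2.resize(g[235:315,220:280],(240,320),interpolation=cv2.INTER_CUBIC)
cv2.imwrite("pics/after.png",b)
E
```

```text
[0.4215 0.2625 0.1737] [-3.141e+00  1.000e-03  1.502e+00] [-0.1 -0.5  0.3] [-0.11  0.27 -0.59  1.94  0.18  0.98 -0.85]
```

View pics/after.png

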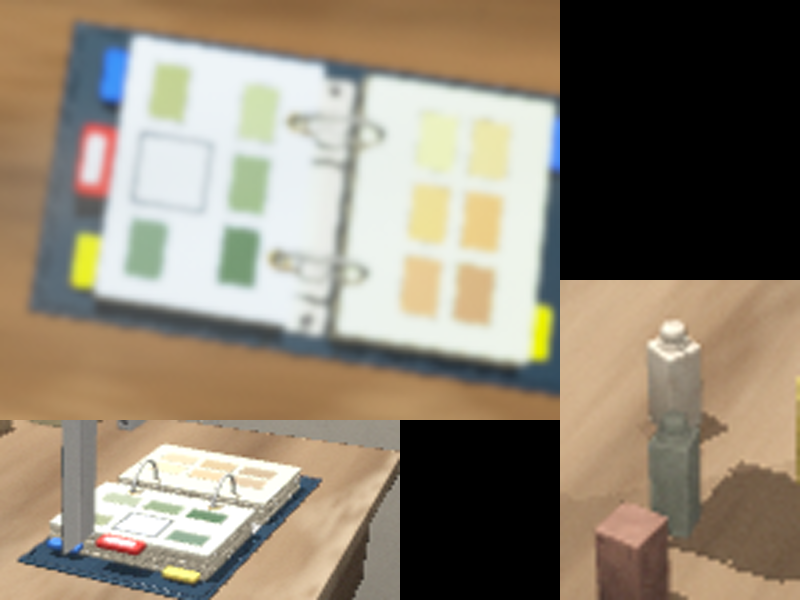

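The leaf lies flat with green samples up. The frame corners are at crop (138,132), (213,140), (207,213), (132,205), and the stone hasn't moved. I'll pick up the green stone.

Emit:
servo_tool([
  [105,[0,1,-2],[0,0,5]],
  [105,[0,1,-5],[0,0,10]],
  [105,[0,1,-9],[0,0,10]],
  [105,[0,1,-11],[0,0,10]],
  [105,[0,1,-11],[0,0,10]],
])

```text
clock: 10.85
ee_pos: [0.4205, 0.2711, 0.0608]
orientation: [-3.136, 0.003, 1.679]
contact_force: [0.0, 0.1, 0.3]
finger_gap: 0.0552
finger_force: 0.0
```

Emit:
servo_tool([
  [105,[0,0,-1.5],[0,0,0]],
  [105,[0,0,-3],[0,0,0]],
  [105,[0,0,-4.7],[0,0,0]],
  [105,[0,0,-4.7],[0,0,0]],
])

```text
clock: 11.25
ee_pos: [0.4212, 0.2714, 0.014]
orientation: [-3.138, 0.003, 1.678]
contact_force: [-0.6, 0.0, 1.2]
finger_gap: 0.0553
finger_force: 0.0
```

Emit:
servo_tool([
  [150,[0,0,0],[0,0,0]],
  [190,[0,0,0],[0,0,0]],
  [230,[0,0,0],[0,0,0]],
  [255,[0,0,0],[0,0,0]],
  [255,[0,0,0],[0,0,0]],
])

```text
clock: 11.75
ee_pos: [0.422, 0.2719, 0.0157]
orientation: [-3.14, 0.002, 1.678]
contact_force: [-0.0, 1.3, -0.5]
finger_gap: 0.0188
finger_force: 0.1
```

```bash
python3 - <<'E'
from h import *
s=bot.observe();print(s["ee_pos"].round(4),s["orientation"].round(3),s["contact_force"].round(1),s["torque"].round(2),s["finger_gap"])
T=lambda x,y:((x+.5)/4-.5+280,(y+.5)/4-.5+175)
print(np.mean([ray("top",*T(*p),.031) for p in[(138,132),(213,140),(207,213),(132,205)]],0))
E
```

```text
[0.422  0.2719 0.0157] [-3.140e+00  2.000e-03  1.678e+00] [-0.   1.3 -0.5] [-0.07 -0.   -0.  ] 0.018828309669667163
[ 0.46882623 -0.05375938  0.031     ]
```

Emit:
servo_tool([
  [255,[0,0,0],[0,0,0]],
  [255,[0,0,0],[0,0,0]],
  [255,[0,0,1],[0,0,0]],
  [255,[0,0,3],[0,0,0]],
  [255,[0,0,6],[0,0,0]],
])

```text
clock: 12.25
ee_pos: [0.421, 0.2716, 0.0757]
orientation: [-3.138, 0.002, 1.678]
contact_force: [0.1, 0.0, -0.2]
finger_gap: 0.018
finger_force: 30.0
```

Emit:
servo_tool([
  [255,[0.3,-1,2],[0,0,-2]],
  [255,[1,-4,4],[0,0,-4]],
  [255,[1.5,-8,4],[0,0,-6]],
  [255,[2,-12,4],[0,0,-8]],
  [255,[2.5,-16,4],[0,0,-10]],
])

```text
clock: 12.75
ee_pos: [0.4469, 0.1105, 0.1162]
orientation: [-3.141, 0.002, 1.502]
contact_force: [0.7, -0.4, -1.1]
finger_gap: 0.018
finger_force: 30.0
```

Emit:
servo_tool([
  [255,[0.6,-4,0],[0,0,0]],
  [255,[1.2,-8,0],[0,0,0]],
  [255,[1.8,-12,0],[0,0,0]],
  [255,[2.2,-15,0],[0,0,0]],
  [255,[2.2,-16.4,0],[0,0,0]],
])

```text
clock: 13.25
ee_pos: [0.469, -0.0549, 0.116]
orientation: [-3.14, 0.002, 1.501]
contact_force: [-0.2, 0.2, -0.7]
finger_gap: 0.018
finger_force: 30.0
```

Emit:
servo_tool([
  [255,[0,0,-1.5],[0,0,0]],
  [255,[0,0,-3.5],[0,0,0]],
  [255,[0,0,-4.5],[0,0,0]],
  [255,[0,0,-5],[0,0,0]],
  [255,[0,0,-5],[0,0,0]],
])

```text
clock: 13.75
ee_pos: [0.4688, -0.0518, 0.0654]
orientation: [-3.139, 0.002, 1.504]
contact_force: [-0.2, 0.2, 0.2]
finger_gap: 0.0181
finger_force: 30.0
```

```bash
python3 - <<'E'
from h import *
s=bot.observe();print(s["ee_pos"].round(4),s["orientation"].round(3),s["contact_force"].round(1),s["torque"].round(2),s["finger_gap"])
E
```

```text
[ 0.4688 -0.0518  0.0654] [-3.139e+00  2.000e-03  1.504e+00] [-0.2  0.2  0.2] [-0.05 -0.04  0.01] 0.018097999917356
```

Emit:
servo_tool([
  [255,[0,0,-0.6],[0,0,0]],
  [255,[0,0,-1.2],[0,0,0]],
  [255,[0,0,-1.6],[0,0,0]],
  [255,[0,0,-1.75],[0,0,0]],
  [255,[0,0,-1.8],[0,0,0]],
])

```text
clock: 14.25
ee_pos: [0.4688, -0.052, 0.0473]
orientation: [-3.14, 0.002, 1.504]
contact_force: [-0.9, 0.7, -0.2]
finger_gap: 0.0178
finger_force: 30.0
```

Emit:
servo_tool([
  [255,[0,0,-0.05],[0,0,0]],
  [255,[0,0,-0.1],[0,0,0]],
  [255,[0,0,-0.1],[0,0,0]],
])

```text
clock: 14.55
ee_pos: [0.469, -0.0521, 0.0467]
orientation: [-3.14, 0.002, 1.504]
contact_force: [-1.2, 0.2, 3.3]
finger_gap: 0.0174
finger_force: 30.0
```

Contact at 3.3 N, at the expected height. Releasing slowly and retreating straight up.

Emit:
servo_tool([
  [200,[0,0,0],[0,0,0]],
  [180,[0,0,0],[0,0,0]],
  [150,[0,0,0],[0,0,0]],
  [120,[0,0,0],[0,0,0]],
  [120,[0,0,0],[0,0,0]],
])

```text
clock: 15.05
ee_pos: [0.4689, -0.0521, 0.0464]
orientation: [-3.14, 0.002, 1.504]
contact_force: [-0.9, -0.4, 0.8]
finger_gap: 0.0476
finger_force: 0.0
```

Emit:
servo_tool([
  [120,[0,0,0.5],[0,0,0]],
  [120,[0,0,2],[0,0,0]],
  [120,[0,0,5],[0,0,0]],
  [120,[0,0,9],[0,0,0]],
  [120,[0,0,13],[0,0,0]],
])

```text
clock: 15.55
ee_pos: [0.4684, -0.0518, 0.1781]
orientation: [-3.139, 0.001, 1.504]
contact_force: [0.3, -0.5, 0.3]
finger_gap: 0.05
finger_force: 0.0
```

Emit:
servo_tool([
  [120,[0,-4,2],[0,0,0]],
  [120,[0,-8,4],[0,0,0]],
  [120,[0,-12,4],[0,0,0]],
  [120,[0,-16,4],[0,0,0]],
  [120,[0,-20,4],[0,0,0]],
])

```text
clock: 16.05
ee_pos: [0.4686, -0.2537, 0.2171]
orientation: [-3.141, 0.002, 1.504]
contact_force: [1.2, -0.6, -0.1]
finger_gap: 0.0496
finger_force: 0.0
```

```bash
python3 - <<'E'
from h import *
f=imaging.grab_frame("top");g=imaging.grab_frame("side")
b=np.zeros((600,800,3),np.uint8)
b[:280,:400]=cv2.resize(f[175:280,280:430],(400,280),interpolation=cv2.INTER_CUBIC)
b[:600,400:]=cv2.resize(g[130:250,240:320],(400,600),interpolation=cv2.INTER_CUBIC)
b[280:600,:400]=cv2.resize(g[225:325,195:320],(400,320))
cv2.imwrite("pics/final.png",b)
E
```

```text
(no output)
```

View pics/final.png

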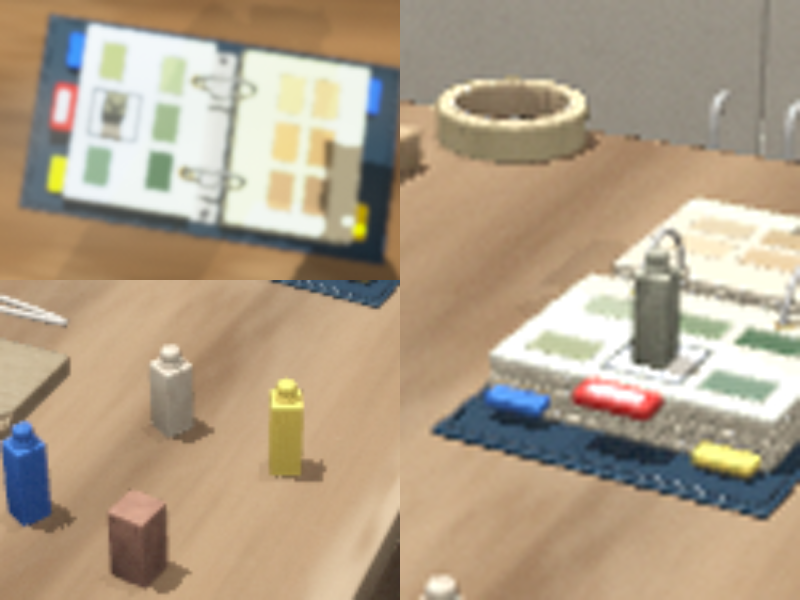

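The stone stands upright inside the frame at (657,355). The leaf is flat, and the other stones haven't moved.

```bash
python3 -c "
from station import workorder
print(workorder.job_done())"
```

```text
the job is handed in; nothing more can be done
None
```

The job is handed in: the red-tab leaf was held all the way over and lies flat with its green samples up, the green stone stands upright inside the empty square, and the other stones are where they were.

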